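# Clamp a gilt picture frame by pushing the jig's pin through its L slot

### The job

Clamp the gilt picture frame in the framing jig: with the fingertips push the red post along its L-shaped slot until it reaches the corner (this drives the jaw up to the frame), then push it sideways all the way to the end of the short leg so that the jaw is locked, and leave it there. Push the post, do not lift it; do not touch the gilt frame with the robot, and leave the other things on the bench as they are.

Things in the scene. Friction and masses are not known exactly. Their poses are not given: they have to be found in the camera images.
- jig: Fixed wooden framing jig, bed 18 mm thick, x -105 to 265 mm, y -130 to 130 mm in its own frame: origin on the table under the L slot's corner, z up, x along the slot's long leg from start to corner and on to the frame and fence, y to the left. Aluminium slot plate on it: x -100 to 35, y -70 to 45 mm, top 36 mm above the table. Light wooden fence at the far end: face at x = 241 mm, top 50 mm up.
- slot_corner (a point): corner of the 18 mm wide L slot's centre line, at the plate's top face (36 mm above the table). The long leg's centre line runs from jig x = -65 mm to 0 at y = 0, the short leg's from y = 0 to -35 mm (to the right) at x = 0
- slot_end (a point): end of the short leg's centre line (where the post must finish), at the plate's top face
- post_top (a point): centre of the red post's top, 92 mm above the table. The upright round post is 22 mm in diameter from 49 to 92 mm above the table; below it a steel collar, 30 mm across (37 to 49 mm), and a 16 mm pin in the slot. It stays upright and where it is left; it can be pulled up 12 mm, which must not happen.
- pin_along (a joint): post's position along the long leg, m: 0 at the slot's start, 0.065 at the corner (1 mm play). Starts at 0 to 0.015. Moving it takes about 1 N, 7 N once the collar meets the jaw's crossbar (at about 0.020), up to about 15 N over the last few mm as the frame is squeezed; then the slot's end stops it.
- pin_across (a joint): position of the post along the short leg, m: 0 in the long leg, 0.035 at the end of the short leg (to the jig's -y); takes 1 to 3 N. The slot's walls allow it to move only when the post is at the corner.
- jaw (a joint): travel of the steel and blue jaw towards the frame, m: 0 drawn back, about 0.044 clamped. Its steel crossbar (86 mm wide, top 50 mm above the table) lies across the slot plate ahead of the post's collar, which pushes it. Stiff: it stays where it is pushed.
- pad: black rubber pad on the front of the jaw's blue block, 90 mm wide, backed by springs (1500 N/m); its front presses the frame. Its frame is that of the jig, moved along x by the jaw's travel less the springs' compression.
- gilt_frame: loose gold picture frame, 130 x 180 x 20 mm, green picture with a red and yellow disc, face up on the jig's bed between jaw and fence, 8 to 20 mm short of the fence at the start; origin at the centre of its underside, x across its 130 mm side. Seated against the fence its origin is at jig x = 176 mm.
- nail_tin: small open steel tin, 44 mm across, 32 mm tall, standing on the jig's wooden bed left of the slot plate; leave it alone. Origin at its underside.
- offcut: gilt moulding offcut, 70 x 22 x 20 mm, lying on the jig's bed right of the slot plate; leave it alone. Origin at its underside.
- glue: white glue bottle, 60 mm across, 150 mm tall; leave it alone. Origin at its underside.
- wax_tin: steel tin with orange band, 72 mm across, 50 mm tall; leave it alone. Origin at its underside.
- mug: blue mug, 76 mm across, 85 mm tall; leave it alone. Origin at its underside.
- hammer: hammer with a wooden handle, lying on the table beside the right edge of the jig; leave it alone. Origin at its underside.
- small_frame: dark wooden picture frame with blue middle, 100 x 130 x 16 mm, lying on the table; leave it alone. Origin at its underside.
Things that resemble listed ones, but are neither listed nor needed, are in the scene too. What is shaped like the gilt_frame but pink or turquoise is not meant.

How it is judged:
By the outcome, as a careful person would: the job done as asked, in the order asked, and still so for the second after the job is handed in, with the robot touching nothing.
It also fails if it takes over 45 s, if anything falls off the work surface, if the arm or the gripper's body presses on something with over 40 N, if the wrist force passes 120 N, or if a joint passes its speed limit or range.

### The arm

A 6-joint arm with a two-finger parallel gripper is mounted at the origin on the work surface. World frame = base frame: x ahead of the robot, y to its left, z up, the work surface at z = 0. Lengths are in mm, angles in rad, forces in N, time in s.
With the tool pointing down it reaches from about 350 to 775 mm from the base axis. Payload 7.3 kg.
Tool frame: the origin (TCP) lies between the finger pads; the fingertips stand 14 mm ahead of it and the grasp point (between the pads) lies 5 mm behind it; z points along the fingers, y is the line along which they close (so a half turn about z gives the same grasp; the last joint's range is limited). The gripper opens to 92 mm and grips with 3 to 60 N. Pads are 19 mm wide; open, the fingers measure 130 mm over their backs; the gripper's body (75 mm by 190 mm) begins 47 mm behind the grasp point.
Start: joints at [0.98, 0.342, 1.524, -0, 1.275, -0.146], TCP at [225.884, 473.941, 240.741] pointing down, gripper open.
Joint ranges: [-2.53, 2.53], [-0.77, 2.02], [0.04, 2.7], [-1, 4.14], [0.28, 2.66], [-3.11, 3.11]. Speed limits (rad/s): [2.57, 2.57, 3.14, 3.14, 3.14, 3.14].

### API

Orientations are given as [roll, pitch, yaw] about the fixed x, y, z axes, in that order (R = Rz(yaw) Ry(pitch) Rx(roll)).
In Python, from plant import get_obs, cams, close_job gives the robot as it stands. The module is installed in compiled form; this text tells all that it offers.
- The arm moves only by the shell command python3 -m creep 'ROWS'. ROWS is JSON, a list of rows, each an object of numbers: "hand": the opening, from 0 (shut) to 1 (fully open); "tx", "ty", "tz": the shift along the tool's x, y, z in m; "spin": the turn about the tool's z in degrees. In form: [{"hand": .., "tx": .., "ty": .., "tz": .., "spin": ..}, ...]. A call has 1 to 5 rows; each row shifts and turns the commanded pose from where the row before left it, along the tool's axes as they then stand; what a row does not reach is not made up. A row lasts 1/8 s, in which the tool goes at most 62.5 mm and 10.7 degrees, less where a joint would pass 70% of its speed; a pose out of reach is approached as far as the arm can. A call is refused whole if a number of a shift passes 0.0625 or a number of a turn 10.7, either way. A call with a gripper value outside its range is refused whole. The fingers move at their own pace and stop on an object; the grip force is fixed at half the most. Time passes only in rows, so rows that do not move let the fingers close. It gives the time, the measured TCP pose, the force, the opening and the grip force at its end, in the units of the state.
- get_obs(): the state, without advancing time (a new reading comes with each control period).
- cams.capture(name): name is "scene" or "top" or "wrist"; returns a dict with "color" (384x512x3 uint8, red, green, blue), "K" (3x3 intrinsics, pixels), "R" (3x3) and "t" (3): a world point X has camera coordinates R X + t. Camera axes: x right, y down, z forward; pixel columns grow to the right and rows downward; lengths in mm; the calibration is good to about 2 mm. The wrist camera is an equidistant fisheye: a pixel r from the principal point sees the ray r / f radians off the axis. A picture is of the moment at which its call begins. There is no depth.
- close_job(): hands the job in; it is judged then, once.
The state is a dict: "time": time; "joint_positions": joint angles; "dq": joint speeds; "tau": joint torques, N m; "tool_pos": TCP position; "tcp_rot": TCP orientation; "contact_force": force on the tool from outside, world axes, zero at the start; "moment": the same for the moment, N m; "grip_width": finger opening in mm; "finger_force": force on a finger pad.
Only numpy, scipy, OpenCV 4.12 (cv2) and the standard library are available. Lean on these libraries where they do the work, as an engineer would, in place of code of your own. Each camera call takes 0.05 s, during which the arm holds its last target. There are 200 camera calls.

## Working session

There is one attempt and no reset: what is moved stays moved. The work goes in short steps, Python scripts to look and compute and a shell command to move; the robot and the scene stay as the last step left them, time stands still between calls to the robot, and variables do not carry over. Pictures are saved under pics/ and viewed, at most 10 in all, crops included, and the job is handed in when it is done.

```bash
mkdir -p pics; python3 - <<'E'
from plant import get_obs,cams
import cv2,pickle
d={}
for n in("scene","top"):
    c=cams.capture(n);d[n]=c;cv2.imwrite(f"pics/{n}0.png",cv2.resize(c["color"][:,:,::-1],None,fx=1.5,fy=1.5,interpolation=cv2.INTER_CUBIC))
    print(n,c["K"].tolist(),c["R"].tolist(),c["t"].tolist())
pickle.dump(d,open("c0.pkl","wb"))
print(get_obs())
E
```

```text
scene [[448.0220849139837, 0.0, 253.6704566819861], [0.0, 448.0220849139837, 191.9713847701223], [0.0, 0.0, 1.0]] [[-0.3195056857935857, 0.9474904072785733, 0.013343345182283639], [0.780560289547552, 0.2711463373577977, -0.5632098171364674], [-0.5372538981961994, -0.16953345349085075, -0.8262061831168133]] [198.67173482122325, -328.6539179259501, 1877.7370134639996]
top [[362.2763329941762, 0.0, 257.8999679346131], [0.0, 362.2763329941762, 191.53099805259396], [0.0, 0.0, 1.0]] [[-0.0457570258649858, -0.9989522494764227, -0.0008353741589796456], [-0.9748260219044307, 0.044834571232325926, -0.21841265586131986], [0.2182212675290217, -0.009179569075286777, -0.9758561440651069]] [-14.866866528040557, 542.8162386890688, 996.6831931458441]
{'time': 0.1, 'joint_positions': array([ 9.80045070e-01,  3.42645580e-01,  1.52488913e+00, -1.53126828e-06,
        1.27536805e+00, -1.46008175e-01]), 'dq': array([-0.00077435, -0.00237308, -0.00176609,  0.00065008, -0.00092165,
        0.00041423]), 'tau': array([ 1.10869158e-03, -4.32002664e+01, -2.44695497e+01,  7.19194184e-02,
        5.25684224e-02, -8.27238591e-05]), 'tool_pos': array([225.6725684 , 473.66740571, 240.12960363]), 'tcp_rot': array([-3.14029627e+00, -1.89158499e-04,  2.69684990e+00]), 'contact_force': array([0.31343609, 0.05593389, 0.14636333]), 'moment': array([-0.07364831,  0.03061656, -0.00038767]), 'finger_force': 0.0, 'grip_width': 91.72849644824176}
```

View pics/top0.png

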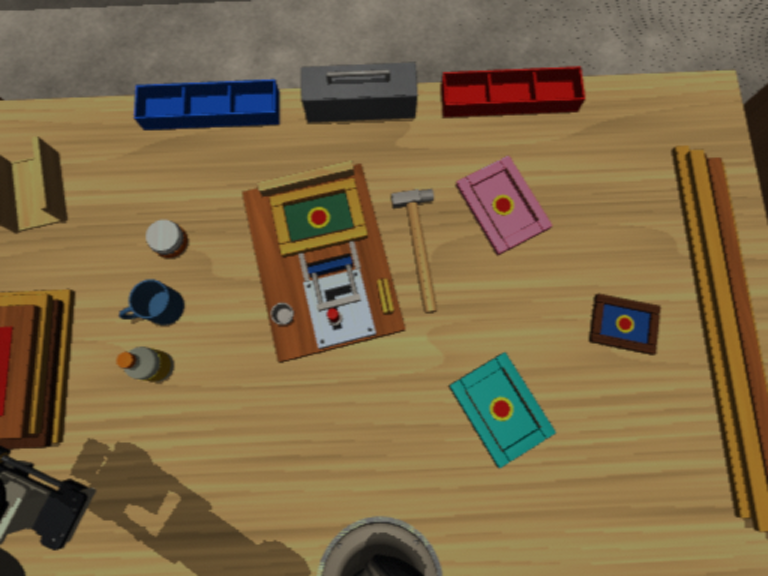

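View pics/scene0.png

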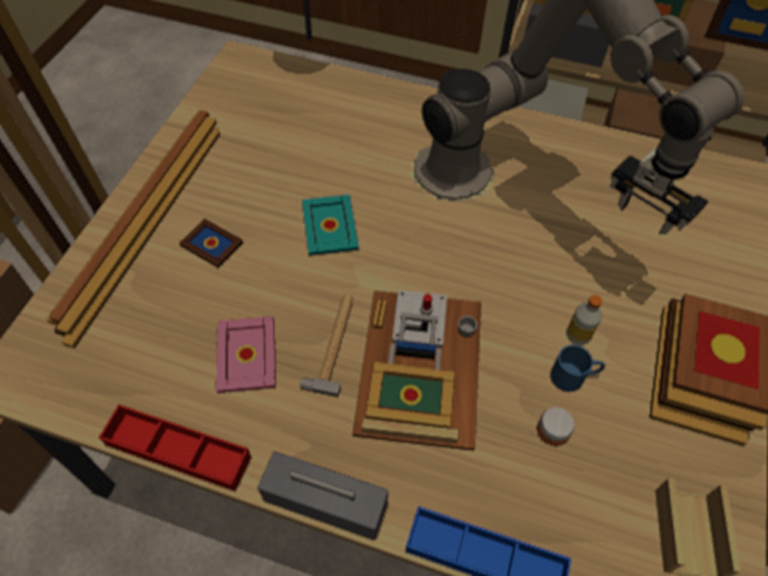

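The top view shows the jig at about (245–404, 164–361), with the red post at (333, 316) and the tin at (283, 314). In the scene view the post is at (427, 302). Next I'll zoom in on both to fit the jig pose.

```bash
python3 - <<'E'
import pickle,cv2,numpy as np
d=pickle.load(open("c0.pkl","rb"))
a=d["top"]["color"][104:248,158:274,::-1]; b=d["scene"]["color"][188:302,234:326,::-1]
a=cv2.resize(a,None,fx=4,fy=4,interpolation=cv2.INTER_CUBIC);b=cv2.resize(b,None,fx=3.5,fy=3.5,interpolation=cv2.INTER_CUBIC)
im=np.zeros((600,800,3),np.uint8);im[:a.shape[0],:a.shape[1]]=a;im[:b.shape[0],470:470+b.shape[1]]=b
cv2.imwrite("pics/z.png",im)
E
```

```text
(no output)
```

View pics/z.png

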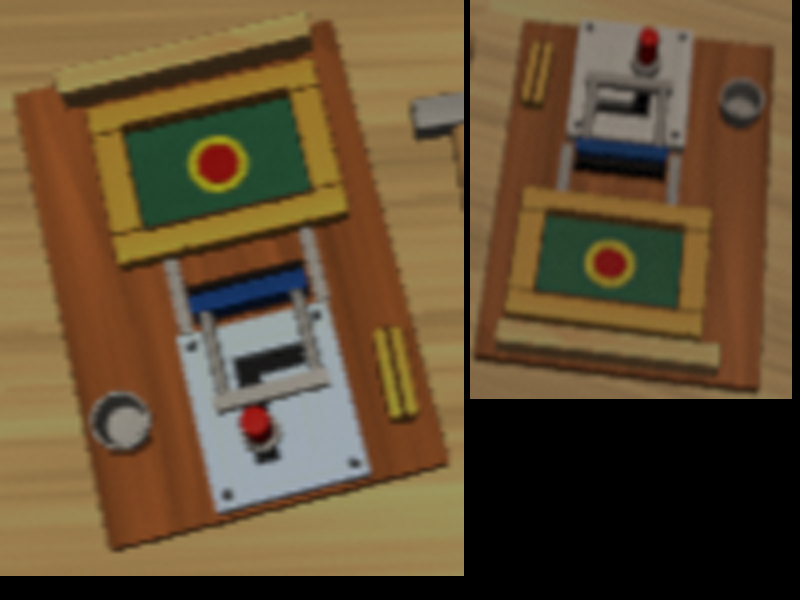

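```bash
cat > h.py <<'E'
import numpy as np
def proj(c,X):
    p=np.asarray(X)@c["R"].T+c["t"]; p=p@c["K"].T; return p[:,:2]/p[:,2:]
def w(q,P):
    P=np.asarray(P,float); c,s=np.cos(q[2]),np.sin(q[2])
    return np.c_[q[0]+c*P[:,0]-s*P[:,1],q[1]+s*P[:,0]+c*P[:,1],P[:,2]]
E
python3 - <<'E'
import pickle,numpy as np
from scipy.optimize import least_squares
from h import *
d=pickle.load(open("c0.pkl","rb"))
P=[[-105,130,18],[-105,-130,18],[265,130,18],[265,-130,18],[-100,45,36],[-100,-70,36],[35,45,36],[35,-70,36]]
T=np.array([[112,549],[447,464],[15,95],[331,20],[218,512],[370,471],[178,336],[328,300]])/4+[158,104]
S=(np.array([[772,45],[525,22],[757,388],[476,355],[692,30],[580,22],[690,146],[567,135]])-[470,0])/3.5+[234,188]
pt=np.array([255,418])/4+[158,104]; ps=(np.array([649,33])-[470,0])/3.5+[234,188]
for nm,use in(("both",(1,1)),("top",(1,0)),("scene",(0,1))):
    def f(q):
        W=w(q,P+[[q[3],0,92]]);r=[]
        if use[0]: r.append(proj(d["top"],W)-np.r_[T,[pt]])
        if use[1]: r.append(proj(d["scene"],W)-np.r_[S,[ps]])
        return np.concatenate(r).ravel()
    s=least_squares(f,[600,50,0.2,-60],loss="soft_l1",x_scale=[1,1,.01,1]);print(nm,s.x.round(3))
    if nm=="both":
        print(s.fun.reshape(-1,2).round(1).tolist());q=s.x;pickle.dump(q,open("q.pkl","wb"))
        for n,p in (("post",[q[3],0,92]),("corner",[0,0,36]),("end",[0,-35,36])): print(n,w(q,[p]).round(1))
E
```

```text
both [ 5.40265e+02  7.60250e+01  2.07000e-01 -5.17740e+01]
[[-1.1, 0.1], [0.4, -0.6], [-1.2, -0.4], [-0.3, -0.7], [-0.6, -0.2], [-0.4, 0.2], [-0.7, 0.1], [-0.9, -0.3], [-0.6, 0.3], [0.1, -0.2], [-1.1, -1.3], [0.3, -0.2], [-1.6, -0.4], [-0.3, -0.1], [-0.4, -1.2], [-2.3, -0.4], [-0.7, -1.0], [-0.6, 0.2]]
post [[489.6  65.4  92. ]]
corner [[540.3  76.   36. ]]
end [[547.5  41.8  36. ]]
top [ 5.39485e+02  7.41420e+01  2.05000e-01 -5.00980e+01]
scene [ 5.41463e+02  7.88560e+01  2.13000e-01 -5.47500e+01]
```

```bash
python3 -m creep '[{"hand":0,"spin":-9.3},{"hand":0,"spin":-9.3},{"hand":0,"spin":-9.3},{"hand":0,"spin":-9.3},{"hand":0}]' && python3 -m creep '[{"hand":0,"tx":-0.0137,"ty":-0.0454},{"hand":0,"tx":-0.0137,"ty":-0.0454},{"hand":0,"tx":-0.0137,"ty":-0.0454},{"hand":0,"tx":-0.0137,"ty":-0.0454},{"hand":0,"tx":-0.0137,"ty":-0.0454}]'
```

```text
invalid input at $[0]: expected keys hand, tx, ty, tz, spin
```

```bash
python3 -m creep '[{"hand":0,"tx":0,"ty":0,"tz":0,"spin":-9.3},{"hand":0,"tx":0,"ty":0,"tz":0,"spin":-9.3},{"hand":0,"tx":0,"ty":0,"tz":0,"spin":-9.3},{"hand":0,"tx":0,"ty":0,"tz":0,"spin":-9.3},{"hand":0,"tx":0,"ty":0,"tz":0,"spin":0}]' && python3 -m creep '[{"hand":0,"tx":-0.0137,"ty":-0.0454,"tz":0,"spin":0},{"hand":0,"tx":-0.0137,"ty":-0.0454,"tz":0,"spin":0},{"hand":0,"tx":-0.0137,"ty":-0.0454,"tz":0,"spin":0},{"hand":0,"tx":-0.0137,"ty":-0.0454,"tz":0,"spin":0},{"hand":0,"tx":-0.0137,"ty":-0.0454,"tz":0,"spin":0}]'
```

```text
time: 0.72
tool_pos: [225.8, 473.8, 240.4]
tcp_rot: [-3.141, -0.0, -2.939]
contact_force: [-0.6, 0.9, -0.3]
grip_width: 45.9
finger_force: 0.0
time: 1.35
tool_pos: [339.5, 264.2, 240.7]
tcp_rot: [3.142, 0.0, -2.941]
contact_force: [0.6, 1.1, -0.9]
grip_width: 0.9
finger_force: 0.0
```

```bash
python3 -m creep '[{"hand":0,"tx":-0.0137,"ty":-0.0454,"tz":0,"spin":0},{"hand":0,"tx":-0.0137,"ty":-0.0454,"tz":0,"spin":0},{"hand":0,"tx":-0.0137,"ty":-0.0454,"tz":0,"spin":0},{"hand":0,"tx":-0.0137,"ty":-0.0454,"tz":0,"spin":0},{"hand":0,"tx":0,"ty":0,"tz":0,"spin":0}]'
python3 - <<'E'
from plant import cams,get_obs
import cv2,pickle
c=cams.capture("wrist");pickle.dump(c,open("w1.pkl","wb"))
cv2.imwrite("pics/w1.png",cv2.resize(c["color"][:,:,::-1],None,fx=1.5,fy=1.5))
print(get_obs()["tool_pos"],c["K"].tolist(),c["R"].round(3).tolist(),c["t"].round(1))
E
```

```text
time: 1.98
tool_pos: [430.7, 96.6, 240.5]
tcp_rot: [-3.141, 0.0, -2.945]
contact_force: [-0.3, 0.2, -0.6]
grip_width: 0.4
finger_force: 0.0
[429.80770813  97.94171641 240.44437588] [[297.3186396354542, 0.0, 254.52059204734383], [0.0, 297.3186396354542, 191.36929446020287], [0.0, 0.0, 1.0]] [[-0.195, 0.981, -0.001], [0.932, 0.186, 0.31], [0.304, 0.059, -0.951]] [  -8.8 -458.3  254. ]
```

View pics/w1.png

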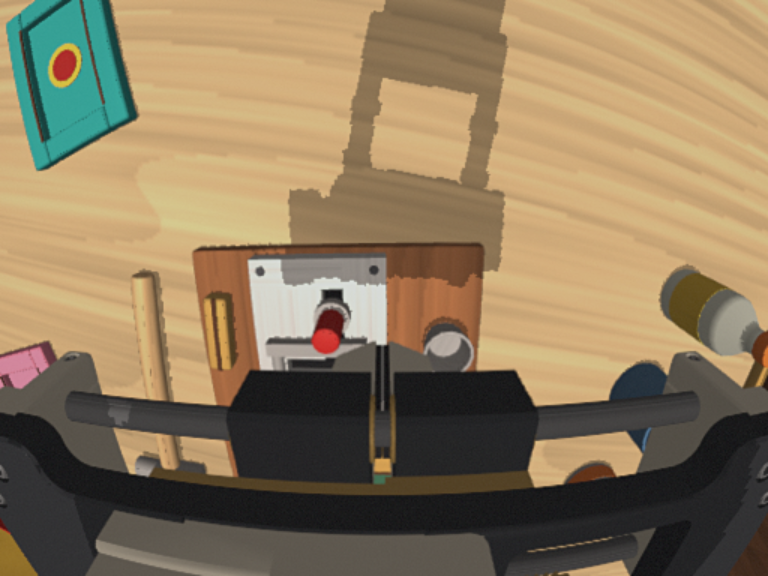

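```bash
cat >> h.py <<'E'
def fish(c,X):
    p=np.asarray(X)@c["R"].T+c["t"]; rho=np.hypot(p[:,0],p[:,1]); th=np.arctan2(rho,p[:,2])
    K=c["K"]; return np.c_[K[0,2]+K[0,0]*th*p[:,0]/rho,K[1,2]+K[1,1]*th*p[:,1]/rho]
E
python3 - <<'E'
import pickle
from scipy.optimize import least_squares
from h import *
c=pickle.load(open("w1.pkl","rb"))
P=[[-105,-130,18],[-105,130,18],[-100,-70,36],[-100,45,36]]
U=np.array([[195,249],[483,245],[249,259],[386,257],[326,340]])/1.5
def f(q): return (fish(c,w(q,P+[[q[3],0,92]]))-U).ravel()
s=least_squares(f,[540,76,.207,-52],x_scale=[1,1,.01,1]);q=s.x
print(q.round(3),s.fun.round(1));pickle.dump(q,open("q.pkl","wb"))
q0=np.array([540.265,76.025,.207,-51.77]);print(f(q0).round(1))
for qq in(q,q0): print(w(qq,[[qq[3],0,92],[-90,0,0],[0,0,36]]).round(1).tolist())
E
```

```text
[ 5.40484e+02  7.61020e+01  2.06000e-01 -5.27140e+01] [-2.6  0.6  2.2  0.3 -0.6 -0.2  0.7 -0.3 -0.1  0. ]
[-2.7  0.5  2.1  0.  -0.7 -0.3  0.6 -0.5 -0.1  0.6]
[[488.9, 65.3, 92.0], [452.4, 57.7, 0.0], [540.5, 76.1, 36.0]]
[[489.6, 65.4, 92.0], [452.2, 57.5, 0.0], [540.3, 76.0, 36.0]]
```

```bash
cat > st.py <<'E'
import pickle,numpy as np
from plant import get_obs
q=pickle.load(open("q.pkl","rb"));o=get_obs();p=o["tool_pos"];c,s=np.cos(q[2]),np.sin(q[2]);M=np.array([[c,s],[-s,c]])
print("t",round(float(o["time"]),2),"jig xy",(M@(p[:2]-q[:2])).round(1),"z",round(float(p[2]),1),"F jig",(M@o["contact_force"][:2]).round(1),round(float(o["contact_force"][2]),1),"dyaw deg",round(float(np.degrees(o["tcp_rot"][2]+np.pi-q[2])),2))
E
python3 -m creep '[{"hand":0,"tx":-0.014,"ty":-0.044,"tz":0,"spin":-0.5},{"hand":0,"tx":0,"ty":0,"tz":0.04,"spin":0},{"hand":0,"tx":0,"ty":0,"tz":0.04,"spin":0},{"hand":0,"tx":0,"ty":0,"tz":0.02,"spin":0},{"hand":0,"tx":0,"ty":0,"tz":0,"spin":0}]'; python3 st.py
```

```text
time: 2.65
tool_pos: [450.8, 59.9, 139.6]
tcp_rot: [3.14, -0.004, -2.929]
contact_force: [-0.1, 0.4, 0.3]
grip_width: 0.2
finger_force: 0.0
t 2.65 jig xy [-91.1   2.5] z 139.6 F jig [-0.   0.4] 0.3 dyaw deg 0.41
```

```bash
python3 -m creep '[{"hand":0,"tx":0,"ty":-0.002,"tz":0.035,"spin":0},{"hand":0,"tx":0,"ty":0,"tz":0.034,"spin":0},{"hand":0,"tx":0,"ty":0,"tz":0,"spin":0},{"hand":0,"tx":0,"ty":0,"tz":0,"spin":0}]'; python3 st.py
python3 - <<'E'
from plant import cams
import cv2,numpy as np
a=cams.capture("top")["color"][150:250,170:280,::-1];b=cams.capture("wrist")["color"][120:290,100:350,::-1]
a=cv2.resize(a,(440,400),interpolation=2)[:, :350];b=cv2.resize(b,(440,300))
im=np.zeros((400,800,3),np.uint8);im[:,:350]=a;im[:300,355:795]=b;cv2.imwrite("pics/b.png",im)
E
```

```text
time: 3.15
tool_pos: [453.6, 57.1, 73.3]
tcp_rot: [-3.141, 0.002, -2.928]
contact_force: [1.0, -0.1, 0.8]
grip_width: 0.4
finger_force: 0.0
t 3.15 jig xy [-88.9  -0.9] z 73.3 F jig [ 1.  -0.3] 0.8 dyaw deg 0.42
```

View pics/b.png

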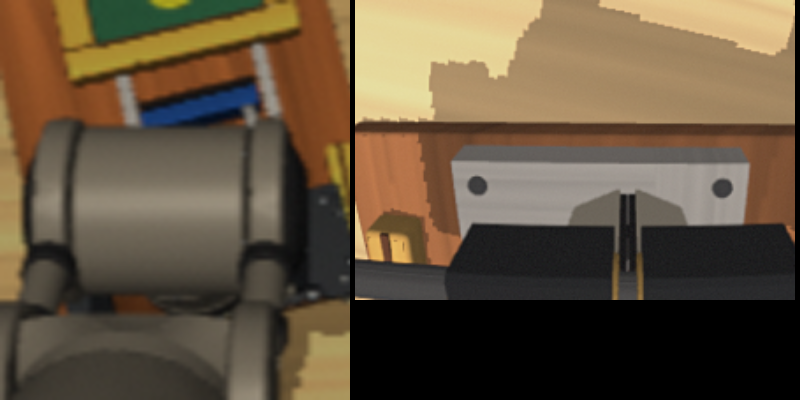

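The fingertips are down behind the post. The arm hides the post in the top view, so I'll push by force and position.

```bash
for i in 1; do python3 -m creep '[{"hand":0,"tx":-0.008,"ty":0.001,"tz":0.002,"spin":0},{"hand":0,"tx":-0.008,"ty":0,"tz":0,"spin":0},{"hand":0,"tx":-0.006,"ty":0,"tz":0,"spin":0},{"hand":0,"tx":-0.006,"ty":0,"tz":0,"spin":0}]'; python3 st.py; python3 -m creep '[{"hand":0,"tx":-0.006,"ty":0,"tz":0,"spin":0},{"hand":0,"tx":-0.006,"ty":0,"tz":0,"spin":0}]'; python3 st.py; done
```

```text
time: 3.75
tool_pos: [478.8, 63.5, 69.5]
tcp_rot: [3.141, -0.004, -2.928]
contact_force: [-7.1, -2.0, 5.6]
grip_width: 0.5
finger_force: 3.7
t 3.75 jig xy [-63.    0.3] z 69.5 F jig [-7.3 -0.5] 5.6 dyaw deg 0.43
time: 4.0
tool_pos: [490.0, 65.9, 69.5]
tcp_rot: [3.141, -0.004, -2.928]
contact_force: [-6.0, -3.1, 5.5]
grip_width: 0.4
finger_force: 3.7
t 4.0 jig xy [-51.5   0.3] z 69.5 F jig [-6.5 -1.9] 5.5 dyaw deg 0.43
```

```bash
python3 -m creep '[{"hand":0,"tx":-0.006,"ty":0,"tz":0,"spin":0},{"hand":0,"tx":-0.006,"ty":0,"tz":0,"spin":0},{"hand":0,"tx":-0.006,"ty":0,"tz":0,"spin":0}]'; python3 st.py;  python3 -m creep '[{"hand":0,"tx":-0.005,"ty":0,"tz":0,"spin":0},{"hand":0,"tx":-0.003,"ty":0,"tz":0,"spin":0}]'; python3 st.py
```

```text
time: 4.38
tool_pos: [507.4, 69.6, 69.5]
tcp_rot: [3.141, -0.005, -2.928]
contact_force: [-8.5, -3.0, 7.9]
grip_width: 0.2
finger_force: 4.7
t 4.38 jig xy [-33.8   0.4] z 69.5 F jig [-9.  -1.2] 7.9 dyaw deg 0.42
time: 4.62
tool_pos: [515.2, 71.2, 69.5]
tcp_rot: [3.141, -0.005, -2.928]
contact_force: [-8.1, -3.8, 6.9]
grip_width: 0.5
finger_force: 4.5
t 4.62 jig xy [-25.8   0.4] z 69.5 F jig [-8.7 -2. ] 6.9 dyaw deg 0.43
```

```bash
python3 -m creep '[{"hand":0,"tx":-0.002,"ty":0,"tz":0,"spin":0}]'; python3 st.py;  python3 -m creep '[{"hand":0,"tx":-0.002,"ty":0,"tz":0,"spin":0}]'; python3 st.py
```

```text
time: 4.75
tool_pos: [517.1, 71.6, 69.5]
tcp_rot: [3.141, -0.005, -2.928]
contact_force: [-8.4, -3.7, 7.3]
grip_width: 0.3
finger_force: 4.4
t 4.75 jig xy [-23.8   0.4] z 69.5 F jig [-8.9 -1.9] 7.3 dyaw deg 0.43
time: 4.88
tool_pos: [518.8, 72.0, 69.5]
tcp_rot: [3.141, -0.005, -2.928]
contact_force: [-10.3, -3.0, 8.0]
grip_width: 0.4
finger_force: 5.3
t 4.88 jig xy [-22.1   0.4] z 69.5 F jig [-10.7  -0.9] 8.0 dyaw deg 0.43
```

```bash
python3 -m creep '[{"hand":0,"tx":-0.0015,"ty":0,"tz":0,"spin":0}]'>/dev/null; python3 st.py;  python3 -m creep '[{"hand":0,"tx":-0.0015,"ty":0,"tz":0,"spin":0}]' >/dev/null; python3 st.py; python3 -m creep '[{"hand":0,"tx":-0.001,"ty":0,"tz":0,"spin":0}]' >/dev/null; python3 st.py
```

```text
t 5.0 jig xy [-21.    0.5] z 69.5 F jig [-12.2  -2.3] 9.6 dyaw deg 0.43
t 5.12 jig xy [-20.    0.5] z 69.5 F jig [-13.   -2.7] 10.7 dyaw deg 0.44
t 5.25 jig xy [-19.3   0.5] z 69.5 F jig [-14.2  -1.5] 12.8 dyaw deg 0.44
```

```bash
python3 -m creep '[{"hand":0,"tx":-0.0015,"ty":0,"tz":0,"spin":0}]'>/dev/null; python3 st.py;  python3 -m creep '[{"hand":0,"tx":-0.0015,"ty":0,"tz":0,"spin":0}]' >/dev/null; python3 st.py; python3 -m creep '[{"hand":0,"tx":-0.001,"ty":0,"tz":0,"spin":0}]' >/dev/null; python3 st.py
```

```text
t 5.38 jig xy [-18.9   0.6] z 69.5 F jig [-19.8  -1.7] 17.3 dyaw deg 0.45
t 5.5 jig xy [-18.6   0.6] z 69.6 F jig [-24.6  -3.7] 21.4 dyaw deg 0.46
t 5.62 jig xy [-18.4   0.6] z 69.6 F jig [-26.5  -2.4] 21.1 dyaw deg 0.46
```

```bash
python3 -m creep '[{"hand":0,"tx":0.008,"ty":0,"tz":0,"spin":0},{"hand":0,"tx":0.016,"ty":0.002,"tz":0,"spin":-0.4},{"hand":0,"tx":0,"ty":0.025,"tz":-0.006,"spin":0},{"hand":0,"tx":0,"ty":0.03,"tz":0,"spin":0},{"hand":0,"tx":0,"ty":0,"tz":0,"spin":0}]'; python3 st.py
python3 - <<'E'
from plant import cams
import cv2,numpy as np
a=cams.capture("scene")["color"][180:310,220:350,::-1];b=cams.capture("wrist")["color"][150:300,60:310,::-1]
im=np.zeros((400,800,3),np.uint8);im[:]=0;im[:,:400]=cv2.resize(a,(400,400),interpolation=2);im[:240,400:]=cv2.resize(b,(400,240));cv2.imwrite("pics/c.png",im)
E
```

```text
time: 6.25
tool_pos: [492.7, 126.1, 75.7]
tcp_rot: [3.141, 0.001, -2.919]
contact_force: [0.6, 0.7, -0.8]
grip_width: 0.6
finger_force: 0.0
t 6.25 jig xy [-36.5  58.7] z 75.7 F jig [0.7 0.6] -0.8 dyaw deg 0.96
```

View pics/c.png

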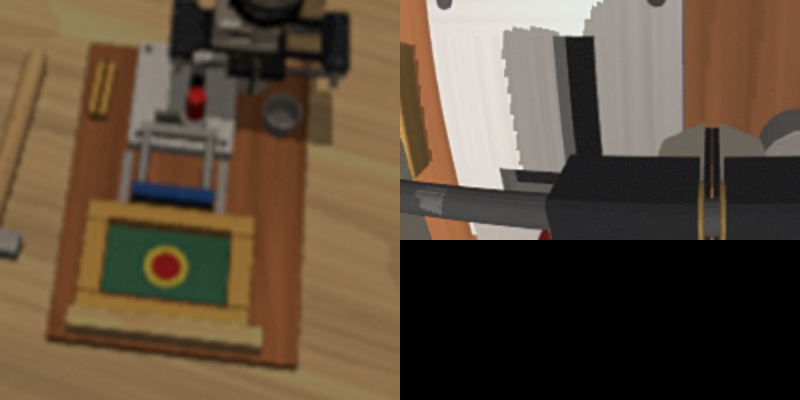

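The scene view shows the frame seated against the fence, with the jaw on it and the post (195, 103) at the corner. Now the side push.

```bash
python3 -m creep '[{"hand":0,"tx":-0.018,"ty":0,"tz":0,"spin":0.9},{"hand":0,"tx":-0.019,"ty":0,"tz":0,"spin":0},{"hand":0,"tx":0,"ty":-0.012,"tz":0,"spin":0},{"hand":0,"tx":0,"ty":-0.01,"tz":0,"spin":0},{"hand":0,"tx":0,"ty":0,"tz":0,"spin":0}]' >/dev/null; python3 st.py;  python3 -m creep '[{"hand":0,"tx":0,"ty":-0.006,"tz":0,"spin":0},{"hand":0,"tx":0,"ty":-0.005,"tz":0,"spin":0}]' >/dev/null; python3 st.py
```

```text
t 6.97 jig xy [-0.4 34.3] z 75.6 F jig [0.  0.7] -0.8 dyaw deg -0.2
t 7.22 jig xy [-0.1 24.5] z 75.8 F jig [-1.1  1.8] -0.2 dyaw deg -0.08
```

```bash
for k in 1; do python3 -m creep '[{"hand":0,"tx":0,"ty":-0.005,"tz":0,"spin":0},{"hand":0,"tx":0,"ty":-0.005,"tz":0,"spin":0}]' >/dev/null; python3 st.py; python3 -m creep '[{"hand":0,"tx":0,"ty":-0.005,"tz":0,"spin":0},{"hand":0,"tx":0,"ty":-0.004,"tz":0,"spin":0}]' >/dev/null; python3 st.py; python3 -m creep '[{"hand":0,"tx":0,"ty":-0.004,"tz":0,"spin":0}]' >/dev/null; python3 st.py; done
```

```text
t 7.47 jig xy [ 0.  14.5] z 75.7 F jig [-1.1  1.9] 1.1 dyaw deg -0.07
t 7.72 jig xy [0.  5.3] z 75.7 F jig [-1.4  2.1] -0.3 dyaw deg -0.09
t 7.85 jig xy [0.1 1.4] z 75.7 F jig [-1.1  2.7] 0.8 dyaw deg -0.08
```

```bash
for k in 1; do python3 -m creep '[{"hand":0,"tx":0,"ty":-0.003,"tz":0,"spin":0}]' >/dev/null; python3 st.py; python3 -m creep '[{"hand":0,"tx":0,"ty":-0.002,"tz":0,"spin":0}]' >/dev/null; python3 st.py; python3 -m creep '[{"hand":0,"tx":0,"ty":-0.002,"tz":0,"spin":0}]' >/dev/null; python3 st.py; python3 -m creep '[{"hand":0,"tx":0,"ty":-0.002,"tz":0,"spin":0}]' >/dev/null; python3 st.py; done
```

```text
t 7.97 jig xy [ 0.1 -1.6] z 75.7 F jig [-1.6  2.4] 0.7 dyaw deg -0.09
t 8.1 jig xy [ 0.1 -3.6] z 75.7 F jig [-1.7  2.2] -0.6 dyaw deg -0.09
t 8.22 jig xy [ 0.1 -5.5] z 75.7 F jig [-0.8  2.3] 0.5 dyaw deg -0.08
t 8.35 jig xy [ 0.1 -7.5] z 75.7 F jig [-0.9  1.8] 0.6 dyaw deg -0.09
```

```bash
for k in 1; do python3 -m creep '[{"hand":0,"tx":0,"ty":-0.0015,"tz":0,"spin":0}]' >/dev/null; python3 st.py; python3 -m creep '[{"hand":0,"tx":0,"ty":-0.0015,"tz":0,"spin":0}]' >/dev/null; python3 st.py; python3 -m creep '[{"hand":0,"tx":0,"ty":-0.0015,"tz":0,"spin":0}]' >/dev/null; python3 st.py; done
```

```text
t 8.47 jig xy [ 0.  -8.4] z 75.7 F jig [-1.7  7.6] 1.9 dyaw deg -0.1
t 8.6 jig xy [ 0.1 -9.2] z 75.9 F jig [-1.6 10.7] 3.5 dyaw deg -0.1
t 8.72 jig xy [ 0.  -9.8] z 76.0 F jig [-1.  14.5] 5.1 dyaw deg -0.1
```

The end stop is reached. I'll back off, lift and check.

```bash
python3 -m creep '[{"hand":0,"tx":0,"ty":0.012,"tz":0,"spin":0},{"hand":0,"tx":0,"ty":0.02,"tz":0,"spin":0},{"hand":0,"tx":0,"ty":0,"tz":-0.05,"spin":0},{"hand":0,"tx":0,"ty":0,"tz":-0.06,"spin":0},{"hand":0,"tx":0,"ty":0.03,"tz":-0.05,"spin":0}]' >/dev/null; python3 st.py; python3 -m creep '[{"hand":0,"tx":0.01,"ty":0.055,"tz":0,"spin":0},{"hand":0,"tx":0.01,"ty":0.055,"tz":0,"spin":0},{"hand":0,"tx":0.01,"ty":0.055,"tz":0,"spin":0},{"hand":0,"tx":0.01,"ty":0.055,"tz":0,"spin":0},{"hand":0,"tx":0,"ty":0,"tz":0,"spin":0}]'; python3 - <<'E'
from plant import cams
from h import *
import cv2,numpy as np,pickle
q=pickle.load(open("q.pkl","rb"));C={n:cams.capture(n) for n in("scene","top")}
im=np.zeros((580,800,3),np.uint8)
for n,(r,c),(h,w_),x in(("top",(104,158),(144,116),0),("scene",(188,234),(114,92),470)):
    f=4 if n=="top" else 3.5
    a=cv2.resize(C[n]["color"][r:r+h,c:c+w_,::-1],None,fx=f,fy=f,interpolation=2)
    for u in proj(C[n],w(q,[[0,-35,92]])): cv2.circle(a,tuple(int(v) for v in (u-[c,r])*f),12,(255,0,255),1)
    im[:a.shape[0],x:x+a.shape[1]]=a
cv2.imwrite("pics/f.png",im)
E
```

```text
t 9.35 jig xy [ 0.7 49.8] z 238.1 F jig [ 0.8 -0. ] -0.9 dyaw deg -0.2
time: 9.98
tool_pos: [444.5, 336.1, 235.7]
tcp_rot: [3.141, 0.0, -2.931]
contact_force: [0.1, -0.6, 0.3]
grip_width: 0.4
finger_force: 0.0
```

View pics/f.png

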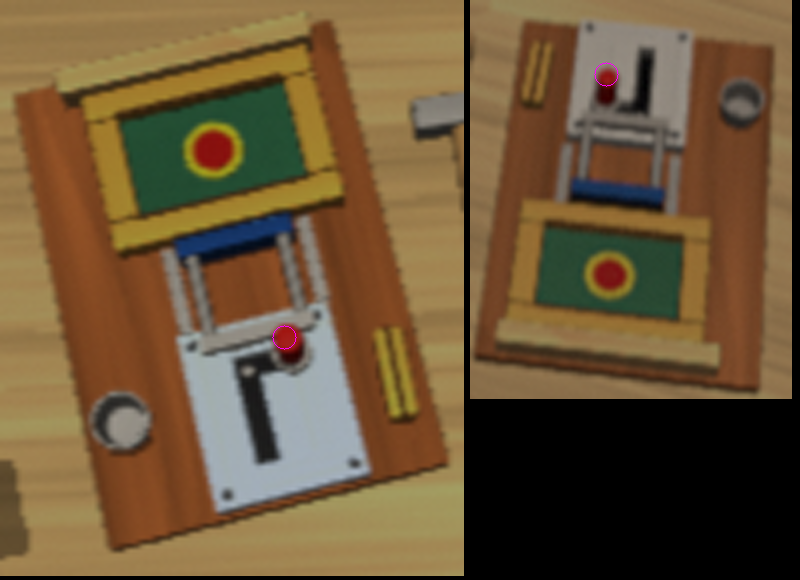

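The post's top lies inside the predicted slot-end circles in both views: top (285, 337) and scene (606, 75). The frame is seated against the fence with the jaw on it, and the tin and offcut haven't moved.

```bash
python3 -c "
from plant import close_job
print(close_job())"
```

```text
the job is handed in; nothing more can be done
None
```

The gilt frame is clamped: the post was pushed to the corner, then to the end of the short leg and left there, with the arm clear and the job handed in at about 10 s.

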